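Set up the jeweller's bench lap: spacer, then wheel

TASK

Set up the little bench lap: slide the tall spacer sleeve down over its upright spindle until it sits fully home on the flange, then slide the lap wheel over the same spindle, hub upwards, until it rests flat on the spacer. Lower each part in the grip right down to its seat and let go there; do not drop it down the spindle. Leave the short collar and the tray of rings where they are.

Things in the scene. Friction and masses are not known exactly. Their poses are not given: they have to be found in the camera images.
- lap: bench lap, fixed to the bench: grey square housing 150 x 150 mm, top face 60 mm above the bench, with an upright plain steel spindle in the middle of the top. Origin: centre of its underside, on the bench; z up; x and y run along the housing's sides (front with knob and switch faces -x)
- seat (a point): point on the spindle's axis at the top face of its round steel flange (60 mm diameter), 70 mm above the bench: the spacer's underside comes here. The spindle rises from here: 22 mm diameter, 102 mm tall, its last 10 mm tapering to 12 mm diameter
- spindle_tip (a point): centre of the spindle's top end, 102 mm above the seat (172 mm above the bench)
- spacer: the tall spacer sleeve: plain aluminium tube standing on end, 66 mm tall, 40 mm outside diameter, 26 mm bore right through, 7 mm wall, both ends alike, loose. Origin: centre of its lower end; z along its axis, up
- wheel: lap wheel, loose, lying flat: plain steel disc 110 mm diameter and 12 mm thick, with an aluminium hub on top (40 mm diameter, 34 mm tall, to be gripped); 46 mm tall overall; 26 mm bore right through disc and hub. Origin: centre of the disc's underside; z along the bore, up through the hub. Finally its underside is 66 mm above the seat
- collar: short collar, a bystander: aluminium ring 30 mm tall, 40 mm outside diameter, 26 mm bore, standing on end. Origin: centre of its lower end
- tray: white open plastic tray 120 x 90 x 28 mm holding a few finger rings, a bystander. Origin: centre of its underside
Mind the look-alikes: they are no part of the job. What is shaped like the spacer but red or turquoise is not meant.

How it is judged:
By the outcome, as a careful person would: the job done as asked, in the order asked, and still so for the second after the job is handed in, with the robot touching nothing.
It also fails if it takes over 64 s, if anything falls off the work surface, if the arm or the gripper's body presses on something with over 40 N, if the wrist force passes 120 N, or if a joint passes its speed limit or range.

ROBOT

A 7-joint arm with a two-finger parallel gripper is mounted at the origin on the work surface. World frame = base frame: x ahead of the robot, y to its left, z up, the work surface at z = 0. Lengths are in m, angles in rad, forces in N, time in s.
With the tool pointing down it reaches from about 0.4 to 0.85 m from the base axis. Payload 4.5 kg.
Tool frame: the origin (TCP) lies midway between the tips of the shut fingers; the grasp point (between the pads) lies 19 mm behind it; z points along the fingers, y is the line along which they close (so a half turn about z gives the same grasp; the last joint's range is limited). The gripper opens to 88 mm and grips with 3 to 60 N. Pads are 18 mm wide; open, the fingers measure 123 mm over their backs; the gripper's body (75 mm by 187 mm) begins 45 mm behind the grasp point.
Start: joints at [1.177, 0.689, -0.195, 1.565, 0.157, 0.902, -0.215], TCP at [0.259, -0.569, 0.239] pointing down, gripper open.
Joint ranges: [-3.01, 3.01], [-0.46, 2.08], [-1.47, 1.51], [0.13, 2.56], [-1, 4.14], [0.04, 2.09], [-2.66, 2.66]. Speed limits (rad/s): [2.57, 2.57, 3.14, 3.14, 3.14, 3.14, 3.14].

INTERFACE

Orientations are given as a unit quaternion [x, y, z, w].
In Python, from plant import r gives the robot as it stands.
- The arm moves only by the tool move_arm, never from a script. Its argument "targets" is a list that holds one entry, the list of rows, each a list of 7 numbers: the opening, from 0 (shut) to 1 (fully open), then the shift along the tool's x, y, z in mm, then the turn, a rotation vector about the tool's x, y, z in degrees. In form: [[[claw, dx, dy, dz, ax, ay, az], ...]]. A call has 1 to 10 rows; each row is the pose to reach, as a shift and turn from the pose commanded when the call began, along the tool's axes at that moment; what a row does not reach only later rows make up. A row lasts 1/8 s, in which the tool goes at most 62.5 mm and 10.7 degrees, less where a joint would pass 70% of its speed; a pose out of reach is approached as far as the arm can. A call with a gripper value outside its range is refused whole. The fingers move at their own pace and stop on an object; "newtons" is the grip in N (left out, the last holds). Time passes only in rows, so rows that repeat a pose let the fingers close. It gives the time, the measured TCP pose, the force, the opening and the grip force at its end, in the units of the state.
- r.get_state(): the state, without advancing time (a new reading comes with each control period).
- r.snapshot(name): name is "scene" or "top" or "wrist"; returns the picture (400x640x3 uint8, red, green, blue); there is no depth.
- r.camera_info(name): a dict with "fx", "fy", "cx", "cy" (pixels), "k1" (the pictures are not rectified: a ray, as slopes to the right and down, at radius r is drawn at 1 + k1 r^2 times it, then the intrinsics apply), "R" (3x3) and "t" (3): a world point X has camera coordinates R X + t. Camera axes: x right, y down, z forward; pixel columns grow to the right and rows downward; lengths in m; the calibration is good to about 2 mm. A picture is of the moment at which its call begins: read the wrist's pose just before it. camera_info takes no time and is no camera call; for the wrist camera it gives the pose at the moment of the call.
- r.finish_job(): hands the job in; it is judged then, once.
The state is a dict: "clock": time; "q": joint angles; "qd": joint speeds; "joint_torque": joint torques, N m; "tool_pos": TCP position; "eef_rot": TCP orientation; "contact_force": force on the tool from outside, world axes, zero at the start; "moment": the same for the moment, N m; "opening": opening from 0.0 (shut) to 1.0 (fully open); "finger_force": force on a finger pad.
Only numpy, scipy, OpenCV 4.12 (cv2) and the standard library are available. Lean on these libraries where they do the work, as an engineer would, in place of code of your own. Each camera call takes 0.05 s, during which the arm holds its last target. There are 200 camera calls.

## Working session

There is one attempt and no reset: what is moved stays moved. The work goes in short steps, Python scripts to look and compute and a tool call to move; the robot and the scene stay as the last step left them, time stands still between calls to the robot, and variables do not carry over. Pictures are saved under pics/ and viewed, at most 10 in all, crops included, and the job is handed in when it is done.

Besides the shell and the picture viewer there is one more tool, called after "Call:" by a JSON object that holds its "fn" and its "kwargs", one argument or row to a line. move_arm: Moves the arm, as the interface text tells. Its arguments: {"type":"object","properties":{"targets":{"type":"array","items":{"type":"array","items":{"type":"array","items":{"type":"number"}}}},"newtons":{"type":"number"}},"required":["targets"]}

```bash
mkdir -p pics; ls
python3 - <<'E'
from plant import r
import cv2,numpy as np
s=r.get_state();print(s)
a=r.snapshot("scene");b=r.snapshot("top")
for n,i in(("scene",a),("top",b)):
    cv2.imwrite(f"pics/{n}0.png",i[...,::-1]);c=r.camera_info(n);print(n,{k:np.round(v,4).tolist() for k,v in c.items()})
E
```

```text
pics
{'clock': 0.0, 'q': array([ 1.17678838,  0.68998024, -0.19451196,  1.56633218,  0.15731305,
        0.90246442, -0.21510253]), 'qd': array([ 4.83632268e-04, -2.83424561e-05, -7.84261411e-05, -1.76641457e-03,
       -5.00520030e-04,  7.57536740e-04,  1.04687844e-03]), 'joint_torque': array([-1.21150390e-05, -5.27553713e+01, -1.26689471e+00, -1.53423500e+01,
       -5.26853395e-02,  6.56865654e-03,  1.35418240e-04]), 'tool_pos': array([ 0.25899566, -0.56813412,  0.23791546]), 'eef_rot': array([ 9.77200020e-01,  2.12318907e-01, -2.56380947e-04, -8.58331236e-04]), 'contact_force': array([-0.67347445, -0.1755149 , -0.36168353]), 'moment': array([ 0.01852276, -0.01446522, -0.01702763]), 'finger_force': 0.0, 'opening': 0.9957129102451124}
scene {'fx': 417.546, 'fy': 417.546, 'cx': 324.474, 'cy': 195.7472, 'k1': -0.0155, 'R': [[-0.4478, 0.8939, -0.0196], [0.6276, 0.2987, -0.7189], [-0.6368, -0.3343, -0.6948]], 't': [0.2633, -0.2403, 1.3836]}
top {'fx': 493.2064, 'fy': 493.2064, 'cx': 325.811, 'cy': 199.3694, 'k1': 0.0112, 'R': [[-0.0133, -0.9995, -0.0286], [-0.9988, 0.0147, -0.0477], [0.0481, 0.0279, -0.9985]], 't': [0.0307, 0.5548, 1.2363]}
```

View pics/scene0.png

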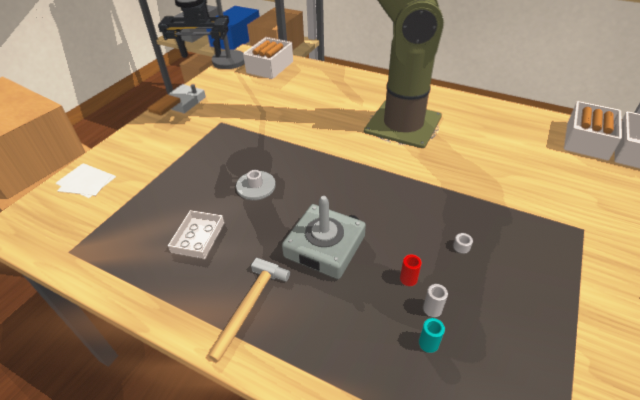

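View pics/top0.png

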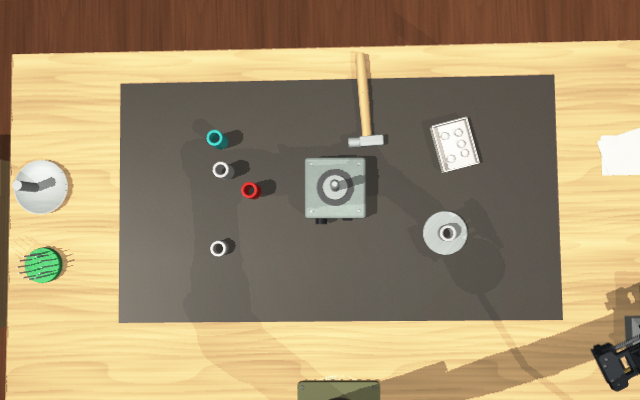

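Scene view. Things that could be taken for the spacer:
- grey tube at scene (435,300) / top (221,170)
- red tube at (411,270) / (250,190)
- turquoise tube at (432,335) / (214,138)
- short grey collar at (463,243) / (218,248)
- wheel hub at (256,180) / (446,232)

I choose the grey tall tube. The lap is at top (336,187) with its spindle tip near (336,184), and the tray is at (455,145).

```bash
cat > h.py <<'E'
import cv2,numpy as np
from plant import r
from scipy.spatial.transform import Rotation as Ro
def ray(c,u,v):
    d=np.array([(u-c['cx'])/c['fx'],(v-c['cy'])/c['fy']]);p=d.copy()
    for _ in range(20):p=d/(1+c['k1']*(p@p))
    R=np.array(c['R']);return -R.T@np.array(c['t']),R.T@np.array([*p,1])
def onz(c,u,v,z):
    o,d=ray(c,u,v);return o+d*(z-o[2])/d[2]
def proj(c,X):
    p=np.array(c['R'])@X+np.array(c['t']);s=p[:2]/p[2];s=s*(1+c['k1']*(s@s))
    return np.array([s[0]*c['fx']+c['cx'],s[1]*c['fy']+c['cy']])
def two(c1,p1,c2,p2):
    o1,d1=ray(c1,*p1);o2,d2=ray(c2,*p2)
    A=np.c_[d1,-d2];k=np.linalg.lstsq(A,o2-o1,rcond=None)[0]
    a,b=o1+k[0]*d1,o2+k[1]*d2;return (a+b)/2,np.linalg.norm(a-b)
def totool(s,v):  # world vector -> tool mm
    return Ro.from_quat(s['eef_rot']).inv().apply(v)*1000
E
python3 - <<'E'
from h import *
t=r.camera_info("top");s=r.camera_info("scene")
for n,p,z in(("spacer",(221,170),.066),("collar",(218,248),.03),("wheelhub",(446.5,232.5),.046),("tip",(335,184.5),.172),("tray",(455,145),.028),("red",(250,190),.066),("turq",(214,138),.066)):
    print(n,onz(t,*p,z).round(4))
print([onz(t,*p,.06).round(4) for p in((305.5,157.5),(366,157),(366,217),(305,217.5))])
print(two(t,(335,184.5),s,(323.5,198.5)),two(t,(221,170),s,(436,292)),two(t,(446.5,232.5),s,(255,174)))
i=np.vstack([np.hstack([cv2.resize(cv2.imread("pics/top0.png")[y-40:y+40,x-40:x+40],(400,300),interpolation=2) for x,y in((225,165),(336,187))]),np.hstack([cv2.resize(cv2.imread(f"pics/{n}0.png")[y-30:y+30,x-40:x+40],(400,300),interpolation=2) for n,x,y in(("scene",430,300),("top",446,232))])])
cv2.imwrite("pics/crop1.png",i)
E
```

```text
spacer [0.6285 0.2772 0.066 ]
collar [0.4365 0.2941 0.03  ]
wheelhub [ 0.4683 -0.2717  0.046 ]
tip [ 0.5802 -0.0023  0.172 ]
tray [ 0.6857 -0.302   0.028 ]
red [0.5783 0.2062 0.066 ]
turq [0.7077 0.2943 0.066 ]
[array([0.6565, 0.0701, 0.06  ]), array([ 0.6552, -0.078 ,  0.06  ]), array([ 0.5086, -0.0755,  0.06  ]), array([0.5095, 0.073 , 0.06  ])]
(array([ 0.58092097, -0.00225775,  0.1636294 ]), np.float64(8.522028012203585e-05)) (array([0.62971253, 0.27794228, 0.05799783]), np.float64(0.0025280986724855433)) (array([ 0.4683467 , -0.2721345 ,  0.04450545]), np.float64(0.00023883582654540304))
```

View pics/crop1.png

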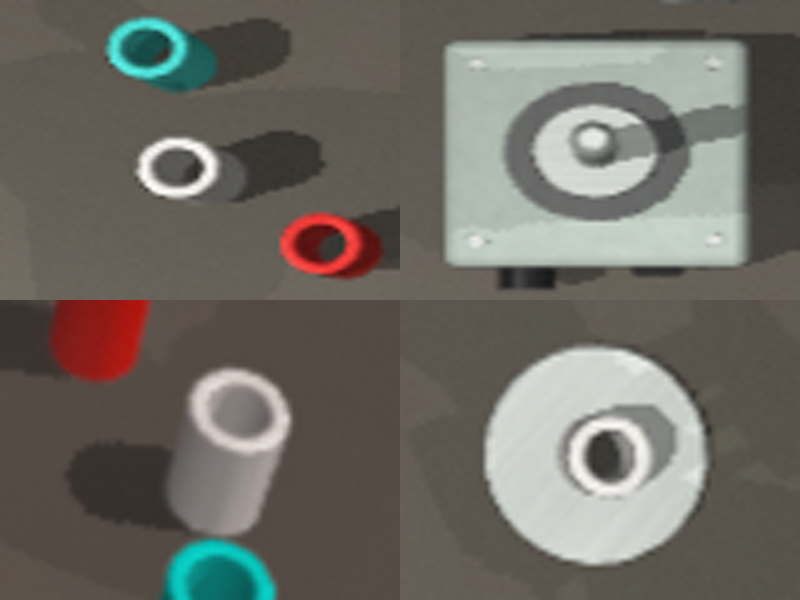

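The crop (top left and bottom left) confirms the choice: a grey tall tube standing at top px (220.6,169.8), between turquoise and red. The present tool yaw (closing axis about -65°) keeps the fingers clear of both neighbours. I move first to a look over the spindle.

Run:
```python
from h import *
s=r.get_state();c=r.camera_info("wrist");R=np.array(c['R'])
o=-R.T@np.array(c['t'])-s['tool_pos'];print("cam in tool mm",totool(s,o).round(1),"axis",totool(s,R[2]).round(0),"camx",totool(s,R[0]).round(0),c['fx'],c['k1'])
for n,p in(("spindle",[.581,-.0023,.30]),("spacer",[.629,.277,.24])):print(n,totool(s,np.array(p)-s['tool_pos']).round(1))
```

```text
cam in tool mm [  65.9    0.7 -145.6] axis [-257.   -0.  967.] camx [  -1. 1000.    0.] 331.72914259110576 -0.01988554721394176
spindle [ 527.8 -381.4  -61.5]
spacer [ 687.4 -615.5   -1.1]
```

Call:
{"fn": "move_arm", "kwargs": {
  "targets": [
    [[1, 100, -80, -60, 0, 0, 0], [1, 528, -381, -60, 0, 0, 0], [1, 528, -381, -60, 0, 0, 0], [1, 528, -381, -60, 0, 0, 0], [1, 528, -381, -60, 0, 0, 0], [1, 528, -381, -60, 0, 0, 0], [1, 528, -381, -60, 0, 0, 0], [1, 528, -381, -60, 0, 0, 0], [1, 528, -381, -60, 0, 0, 0], [1, 528, -381, -60, 0, 0, 0]]
  ]
}}

```text
clock: 1.35
tool_pos: [0.5657, -0.0298, 0.2967]
eef_rot: [0.977, 0.212, -0.0, 0.0]
contact_force: [1.5, -0.8, -0.1]
opening: 0.999
finger_force: 0.0
```

Call:
{"fn": "move_arm", "kwargs": {
  "targets": [
    [[1, 0, 0, 0, 0, 0, 0], [1, 0, 0, 0, 0, 0, 0], [1, 0, 0, 0, 0, 0, 0], [1, 0, 0, 0, 0, 0, 0]]
  ]
}}

```text
clock: 1.85
tool_pos: [0.5647, -0.0332, 0.2969]
eef_rot: [0.977, 0.211, -0.0, 0.0]
contact_force: [-0.8, -0.4, -0.4]
opening: 1.001
finger_force: 0.0
```

Run:
```python
from h import *
s=r.get_state();c=r.camera_info("wrist");i=r.snapshot("wrist");np.savez("w1.npz",i=i,s=s['tool_pos'])
print(s['tool_pos'].round(4),s['contact_force'].round(2),proj(c,np.array([.581,-.0023,.172])).round(1),proj(c,np.array([.581,-.0023,.07])).round(1))
cv2.imwrite("pics/w1.png",i[...,::-1])
```

```text
[ 0.5647 -0.0332  0.2969] [-0.77 -0.36 -0.39] [295.4 166.6] [302.6 153.6]
```

View pics/w1.png

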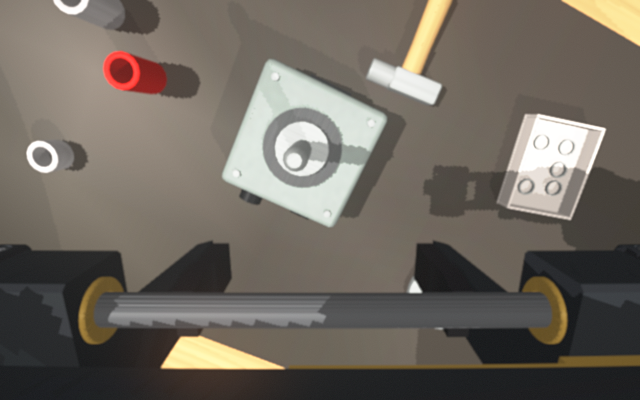

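The wrist view shows the lap with its flange centre near (302,147) and the spindle tip near (294,158). That is about 7 px above where the top-camera estimate predicts it, so I'll measure the circles robustly in all the views.

```bash
cat >> h.py <<'E'
from scipy.optimize import least_squares
def circ(c,img,g,z,rad,band=.006,lo=40,hi=100,n=4):
    """robust centre of a circle of known radius on plane z, from canny edges"""
    e=cv2.Canny(cv2.cvtColor(img,cv2.COLOR_RGB2GRAY),lo,hi);g=np.array(g[:2],float)
    u0,v0=proj(c,np.array([*g,z]));w=int(1.5*rad*c['fx']/.25)
    vs,us=np.nonzero(e);k=(abs(us-u0)<w)&(abs(vs-v0)<w)
    P=np.array([onz(c,u,v,z)[:2] for u,v in zip(us[k],vs[k])])
    for b in [band]*2+[band/2]*n:
        Q=P[abs(np.linalg.norm(P-g,axis=1)-rad)<b]
        if len(Q)<6: return g,len(Q),9
        f=lambda x:np.linalg.norm(Q-x,axis=1)-rad
        s=least_squares(f,g,loss='soft_l1',f_scale=.0005);g=s.x
    return g.round(4),len(Q),np.median(abs(f(g))).round(5)
E
python3 - <<'E'
from h import *
img={n:cv2.imread(f"pics/{n}.png")[...,::-1] for n in("scene0","top0","w1")}
for n in("top0","scene0","w1"):
    c=r.camera_info({"t":"top","s":"scene","w":"wrist"}[n[0]])
    for g in((.581,-.002),(.586,0)):
        print(n,"flange",circ(c,img[n],g,.07,.03,.008))
    if n!="w1": print("spacer",circ(c,img[n],(.629,.277),.066,.02),circ(c,img[n],(.629,.277),.066,.013,.004))
    print("hub",circ(c,img[n],(.468,-.272),.046,.02),"disc",circ(c,img[n],(.468,-.272),.012,.055)) if n!="w1" else print("collar",circ(c,img[n],(.4365,.294),.03,.02))
E
```

```text
top0 flange (array([ 5.827e-01, -5.000e-04]), 91, np.float64(0.00076))
top0 flange (array([ 5.827e-01, -5.000e-04]), 91, np.float64(0.00076))
spacer (array([0.6305, 0.2796]), 56, np.float64(0.00063)) (array([0.6306, 0.2796]), 38, np.float64(0.0006))
hub (array([ 0.4716, -0.2695]), 51, np.float64(0.00149)) disc (array([ 0.4676, -0.2743]), 161, np.float64(0.00081))
scene0 flange (array([ 5.862e-01, -1.000e-04]), 78, np.float64(0.0008))
scene0 flange (array([ 5.862e-01, -1.000e-04]), 78, np.float64(0.0008))
spacer (array([0.6336, 0.2797]), 66, np.float64(0.00076)) (array([0.6274, 0.2754]), 24, np.float64(0.00065))
hub (array([ 0.4715, -0.2735]), 37, np.float64(0.00106)) disc (array([ 0.472, -0.274]), 97, np.float64(0.00099))
w1 flange (array([0.5855, 0.0012]), 242, np.float64(0.00045))
w1 flange (array([0.5855, 0.0012]), 242, np.float64(0.00045))
collar (array([0.439 , 0.2961]), 119, np.float64(0.00041))
```

Run:
```python
from h import *
s=r.get_state();print(totool(s,np.array([.6315,.2796,.20])-s['tool_pos']).round(1))
```

```text
[ 189.8 -257.1   96.7]
```

Call:
{"fn": "move_arm", "kwargs": {
  "targets": [
    [[1, 190, -257, 50, 0, 0, 0], [1, 190, -257, 50, 0, 0, 0], [1, 190, -257, 50, 0, 0, 0], [1, 190, -257, 97, 0, 0, 0], [1, 190, -257, 97, 0, 0, 0], [1, 190, -257, 97, 0, 0, 0], [1, 190, -257, 97, 0, 0, 0], [1, 190, -257, 97, 0, 0, 0], [1, 190, -257, 97, 0, 0, 0], [1, 190, -257, 97, 0, 0, 0]]
  ]
}}

```text
clock: 3.15
tool_pos: [0.6321, 0.2796, 0.2008]
eef_rot: [0.977, 0.211, 0.001, 0.0]
contact_force: [-0.6, -0.6, 0.2]
opening: 1.002
finger_force: 0.0
```

Run:
```python
from h import *
s=r.get_state();c=r.camera_info("wrist");i=r.snapshot("wrist");cv2.imwrite("pics/w2.png",i[...,::-1])
print(s['tool_pos'].round(4))
for z,rad in((.066,.02),(.066,.013)):print(circ(c,i,(.6315,.2796),z,rad,.005))
g=circ(c,i,(.6315,.2796),.066,.02,.005)[0]
for z in(.12,.042):print(totool(s,np.array([*g,z])-s['tool_pos']).round(1))
```

```text
[0.6321 0.2796 0.2008]
(array([0.633, 0.281]), 168, np.float64(0.00031))
(array([0.6329, 0.2811]), 107, np.float64(0.00037))
[ 1.3 -0.9 80.8]
[  1.3  -1.  158.8]
```

View pics/w2.png

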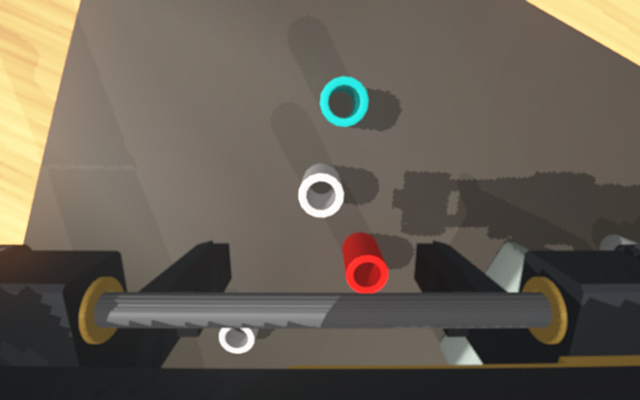

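The spacer is at (321,195) in the wrist view, with turquoise at (344,101) and red at (367,272) well clear of the fingers' line. Descending to grasp.

Call:
{"fn": "move_arm", "kwargs": {
  "targets": [
    [[1, 1.3, -1, 50, 0, 0, 0], [1, 1.3, -1, 90, 0, 0, 0], [1, 1.3, -1, 120, 0, 0, 0], [1, 1.3, -1, 145, 0, 0, 0], [1, 1.3, -1, 158, 0, 0, 0], [1, 1.3, -1, 158, 0, 0, 0], [1, 1.3, -1, 158, 0, 0, 0], [1, 1.3, -1, 158, 0, 0, 0]]
  ]
}}

```text
clock: 4.2
tool_pos: [0.633, 0.2829, 0.0431]
eef_rot: [0.977, 0.212, 0.001, -0.0]
contact_force: [-0.2, -0.1, 0.8]
opening: 1.002
finger_force: 0.0
```

Call:
{"fn": "move_arm", "kwargs": {
  "targets": [
    [[0.3, 0, 0, 0, 0, 0, 0], [0.3, 0, 0, 0, 0, 0, 0], [0.3, 0, 0, 0, 0, 0, 0], [0.3, 0, 0, 0, 0, 0, 0], [0.3, 0, 0, 0, 0, 0, 0], [0.3, 0, 0, 0, 0, 0, 0], [0.3, 0, 0, 0, 0, 0, 0], [0.3, 0, 0, 0, 0, 0, 0]]
  ],
  "newtons": 25
}}

```text
clock: 5.2
tool_pos: [0.6323, 0.2824, 0.0418]
eef_rot: [0.977, 0.212, 0.0, 0.0]
contact_force: [-0.1, 0.1, 0.4]
opening: 0.447
finger_force: 25.0
```

Call:
{"fn": "move_arm", "kwargs": {
  "targets": [
    [[0.3, 0, 0, -15, 0, 0, 0], [0.3, 0, 0, -50, 0, 0, 0], [0.3, 0, 0, -100, 0, 0, 0], [0.3, 0, 0, -150, 0, 0, 0], [0.3, 0, 0, -200, 0, 0, 0], [0.3, 0, 0, -215, 0, 0, 0], [0.3, 0, 0, -215, 0, 0, 0], [0.3, 0, 0, -215, 0, 0, 0]]
  ]
}}

```text
clock: 6.2
tool_pos: [0.6309, 0.2819, 0.2545]
eef_rot: [0.977, 0.212, -0.002, 0.001]
contact_force: [0.1, -0.2, -2.1]
opening: 0.452
finger_force: 25.0
```

Run:
```python
from h import *
s=r.get_state();print(s['tool_pos'].round(4),s['contact_force'].round(2),totool(s,np.array([.585,.0005,.255])-s['tool_pos']).round(1))
```

```text
[0.6309 0.2819 0.2545] [ 0.06 -0.23 -2.14] [-158.6  237.     0.3]
```

Call:
{"fn": "move_arm", "kwargs": {
  "targets": [
    [[0.3, -30, 45, 0, 0, 0, 0], [0.3, -60, 90, 0, 0, 0, 0], [0.3, -90, 135, 0, 0, 0, 0], [0.3, -120, 180, 0, 0, 0, 0], [0.3, -145, 218, 0, 0, 0, 0], [0.3, -158, 236.5, 0, 0, 0, 0], [0.3, -158, 236.5, 0, 0, 0, 0], [0.3, -158, 236.5, 0, 0, 0, 0], [0.3, -158, 236.5, 0, 0, 0, 0], [0.3, -158, 236.5, 0, 0, 0, 0]]
  ]
}}

```text
clock: 7.45
tool_pos: [0.5867, 0.0032, 0.2567]
eef_rot: [0.977, 0.213, 0.0, -0.0]
contact_force: [0.2, 0.8, -1.5]
opening: 0.451
finger_force: 25.0
```

Run:
```python
from h import *
s=r.get_state();c=r.camera_info("wrist");i=r.snapshot("wrist");a=r.snapshot("scene");t=r.snapshot("top")
print(s['tool_pos'].round(4),s['contact_force'].round(2),s['eef_rot'].round(4),[r.get_state()['tool_pos'].round(4).tolist() for _ in range(2)])
zt=s['tool_pos'][2]+.024;g=s['tool_pos'][:2]
print("wrist flange",circ(c,i,(.5855,.0012),.07,.03),"spacer bottom",circ(c,i,g,zt-.066,.02,.005),"top",circ(c,i,g,zt,.02,.005))
T=r.camera_info("top");print("top cam spacer",circ(T,t,g,zt,.02,.005))
cv2.imwrite("pics/w3.png",i[...,::-1]);cv2.imwrite("pics/sc3.png",a[...,::-1])
cv2.imwrite("pics/c3.png",np.hstack([cv2.resize(i[100:400,170:470],(400,400))[...,::-1],cv2.resize(a[130:290,250:410],(400,400))[...,::-1]]))
```

```text
[0.5867 0.0032 0.2567] [ 0.18  0.81 -1.52] [ 9.770e-01  2.132e-01  0.000e+00 -2.000e-04] [[0.5866, 0.0023, 0.2569], [0.5866, 0.0023, 0.2569]]
wrist flange (array([0.5853, 0.0011]), 184, np.float64(0.00036)) spacer bottom (array([0.59 , 0.003]), 175, np.float64(0.0011)) top (array([0.5903, 0.001 ]), 128, np.float64(0.00093))
top cam spacer (array([0.58666379, 0.00319431]), 0, 9)
```

View pics/c3.png

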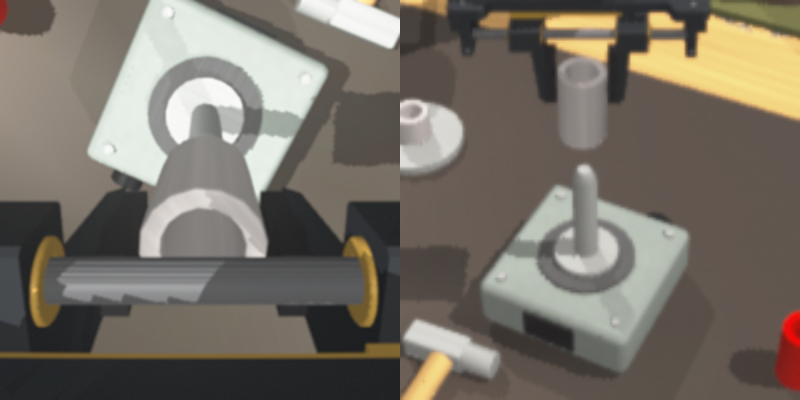

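Left half: the spacer is held upright with the spindle behind its lower end, roughly centred (spindle centre crop x≈206, spacer ≈204). Right half: the spacer hangs above the spindle tip. I'll refine the offset.

Run:
```python
from h import *
s=r.get_state();c=r.camera_info("wrist");R=np.array(c['R']);o=-R.T@np.array(c['t'])
print("cam in tool",totool(s,o-s['tool_pos']).round(2))
i=cv2.imread("pics/w3.png")[...,::-1]
f=np.array([*circ(c,i,(.5855,.0012),.07,.03)[0],.07]);print("flange in tool",totool(s,f-s['tool_pos']).round(1))
g=cv2.cvtColor(i,cv2.COLOR_RGB2GRAY).astype(int)
def ty(u,v,D):  # tool y at point with tool-z D ahead of TCP
    oo,d=ray(c,u,v);a=totool(s,oo-s['tool_pos']);b=totool(s,d);return (a+b*(D-a[2])/b[2])[:2].round(1)
for v in(184,190,196,202,210,225,240,255,270,280):
    d=np.abs(np.diff(cv2.GaussianBlur(g.astype(np.float32),(3,1),0)[v]));k=[x for x in range(265,380) if d[x]>12 and d[x]==d[x-2:x+3].max()];print(v,k)
for u,v,D in((323,195,160),):print(ty(u,v,D))
a=cv2.imread("pics/sc3.png");G=cv2.cvtColor(a,cv2.COLOR_BGR2GRAY).astype(np.float32)
for v in(160,170,180,185,202,210,220,225):
    d=np.abs(np.diff(G[v]));print("scene",v,[x for x in range(305,345) if d[x]>15 and d[x]==d[x-2:x+3].max()])
```

```text
cam in tool [  65.97    0.71 -145.62]
flange in tool [ -2.1   1.4 186.9]
184 [280, 293, 313, 333, 352, 366]
190 [280, 294, 312, 334, 352, 366]
196 [281, 282, 295, 312, 335, 350, 364]
202 [284, 298, 311, 336, 347, 363]
210 [289, 359]
225 [291, 355, 378]
240 [275, 359, 369]
255 [280, 286, 287, 356, 364]
270 [275, 294, 349, 367]
280 [274, 289, 353, 370]
[-4.2  1.1]
scene 160 [312, 328, 332, 340]
scene 170 [306, 312, 332, 338]
scene 180 []
scene 185 []
scene 202 [328]
scene 210 [306, 318, 331]
scene 220 [312, 330, 336]
scene 225 [306, 313, 318, 328, 335, 341]
```

Run:
```python
from h import *
s=r.get_state();c=r.camera_info("wrist");print(c['cx'],c['cy'])
def ty(u,v,D):
    oo,d=ray(c,u,v);a=totool(s,oo-s['tool_pos']);b=totool(s,d);return (a+b*(D-a[2])/b[2])[:2].round(2)
# ring outer widest visible rows
for u in(275.5,367.5):print("row270",ty(u,270,-24))
for u in(274.5,370.5):print("row280",ty(u,280,-24))
for u in(291.5,355.5):print("row225",ty(u,225,20))
for u in(289.5,359.5):print("row210",ty(u,210,42))
for u in(312.5,334.5):print("spindle190",ty(u,190,130),ty(u,190,150))
g=cv2.cvtColor(cv2.imread("pics/w3.png"),cv2.COLOR_BGR2GRAY)
print(g[235:292:1,322].tolist())
```

```text
322.40267691159505 206.25860226663025
row270 [  7.28 -18.13]
row270 [ 7.27 18.69]
row280 [  2.87 -18.7 ]
row280 [ 2.86 20.06]
row225 [ 11.82 -15.58]
row225 [11.81 17.99]
row210 [ 13.88 -18.69]
row210 [13.87 22.41]
spindle190 [ 7.06 -7.81] [ 2.78 -8.43]
spindle190 [ 7.05 10.86] [ 2.78 11.6 ]
[136, 136, 136, 135, 136, 143, 161, 191, 216, 222, 220, 221, 221, 221, 221, 220, 220, 219, 218, 215, 200, 169, 140, 129, 130, 131, 130, 129, 131, 130, 131, 128, 129, 129, 129, 128, 131, 130, 129, 130, 130, 130, 128, 129, 129, 129, 129, 129, 129, 129, 128, 129, 128, 128, 129, 128, 125]
```

Call:
{"fn": "move_arm", "kwargs": {
  "targets": [
    [[0.3, -2, 0.9, 10, 0, 0, 0], [0.3, -2, 0.9, 25, 0, 0, 0], [0.3, -2, 0.9, 35, 0, 0, 0], [0.3, -2, 0.9, 42, 0, 0, 0], [0.3, -2, 0.9, 48, 0, 0, 0], [0.3, -2, 0.9, 54, 0, 0, 0], [0.3, -2, 0.9, 60, 0, 0, 0], [0.3, -2, 0.9, 60, 0, 0, 0], [0.3, -2, 0.9, 60, 0, 0, 0]]
  ]
}}

```text
clock: 8.72
tool_pos: [0.5853, 0.0002, 0.197]
eef_rot: [0.977, 0.212, 0.0, 0.0]
contact_force: [0.2, -1.0, -1.1]
opening: 0.451
finger_force: 25.0
```

Run:
```python
from h import *
s=r.get_state();print(s['tool_pos'].round(4),s['contact_force'].round(2),s['moment'].round(3),totool(s,s['contact_force']).round(-2)/1000)
```

```text
[5.853e-01 2.000e-04 1.970e-01] [ 0.23 -0.99 -1.15] [ 0.039  0.044 -0.059] [-0.2  1.   1.1]
```

Call:
{"fn": "move_arm", "kwargs": {
  "targets": [
    [[0.3, 0, 0, 10, 0, 0, 0], [0.3, 0, 0, 20, 0, 0, 0], [0.3, 0, 0, 30, 0, 0, 0], [0.3, 0, 0, 40, 0, 0, 0], [0.3, 0, 0, 50, 0, 0, 0], [0.3, 0, 0, 60, 0, 0, 0], [0.3, 0, 0, 68, 0, 0, 0], [0.3, 0, 0, 75, 0, 0, 0], [0.3, 0, 0, 79, 0, 0, 0], [0.3, 0, 0, 79, 0, 0, 0]]
  ]
}}

```text
clock: 9.98
tool_pos: [0.585, 0.0002, 0.1177]
eef_rot: [0.977, 0.212, -0.0, 0.0]
contact_force: [0.5, 1.0, -1.4]
opening: 0.451
finger_force: 25.0
```

Call:
{"fn": "move_arm", "kwargs": {
  "targets": [
    [[0.3, 0, 0, 1, 0, 0, 0], [0.3, 0, 0, 2, 0, 0, 0], [0.3, 0, 0, 3, 0, 0, 0], [0.3, 0, 0, 4, 0, 0, 0], [0.3, 0, 0, 4, 0, 0, 0]]
  ]
}}

```text
clock: 10.6
tool_pos: [0.5851, 0.0002, 0.1138]
eef_rot: [0.977, 0.212, -0.0, 0.0]
contact_force: [0.6, 0.0, -1.5]
opening: 0.452
finger_force: 25.0
```

Call:
{"fn": "move_arm", "kwargs": {
  "targets": [
    [[0.3, 0, 0, 0.5, 0, 0, 0], [0.3, 0, 0, 1, 0, 0, 0], [0.3, 0, 0, 1, 0, 0, 0]]
  ]
}}

```text
clock: 10.98
tool_pos: [0.5851, 0.0002, 0.1128]
eef_rot: [0.977, 0.212, -0.0, 0.0]
contact_force: [0.3, 0.5, -1.3]
opening: 0.454
finger_force: 25.0
```

Call:
{"fn": "move_arm", "kwargs": {
  "targets": [
    [[0.3, 0, 0, 0.5, 0, 0, 0], [0.3, 0, 0, 1, 0, 0, 0], [0.3, 0, 0, 1, 0, 0, 0]]
  ]
}}

```text
clock: 11.35
tool_pos: [0.5852, 0.0002, 0.1119]
eef_rot: [0.977, 0.212, 0.0, 0.0]
contact_force: [0.2, 0.9, -0.4]
opening: 0.451
finger_force: 25.0
```

Force started to lift (−1.3 → −0.4 N); one more millimetre to confirm.

Call:
{"fn": "move_arm", "kwargs": {
  "targets": [
    [[0.3, 0, 0, 0.5, 0, 0, 0], [0.3, 0, 0, 1, 0, 0, 0], [0.3, 0, 0, 1, 0, 0, 0]]
  ]
}}

```text
clock: 11.72
tool_pos: [0.5854, 0.0002, 0.1117]
eef_rot: [0.977, 0.212, 0.0, 0.0]
contact_force: [-1.4, -0.1, 6.0]
opening: 0.451
finger_force: 24.9
```

Call:
{"fn": "move_arm", "kwargs": {
  "targets": [
    [[0.7, 0, 0, -0.7, 0, 0, 0], [0.7, 0, 0, -0.7, 0, 0, 0], [0.7, 0, 0, -0.7, 0, 0, 0], [0.7, 0, 0, -0.7, 0, 0, 0], [0.7, 0, 0, -20, 0, 0, 0], [0.7, 0, 0, -60, 0, 0, 0], [0.7, 0, 0, -110, 0, 0, 0], [0.7, 0, 0, -160, 0, 0, 0], [0.7, 0, 0, -185, 0, 0, 0], [0.7, 0, 0, -185, 0, 0, 0]]
  ]
}}

```text
clock: 12.98
tool_pos: [0.5863, 0.0003, 0.2977]
eef_rot: [0.977, 0.212, 0.002, 0.0]
contact_force: [-0.7, 0.3, -0.2]
opening: 0.701
finger_force: 0.0
```

Run:
```python
from h import *
s=r.get_state();c=r.camera_info("wrist");i=r.snapshot("wrist");cv2.imwrite("pics/w4.png",i[...,::-1])
print(s['tool_pos'].round(4),s['contact_force'].round(2))
g=(.5853,.0011)
print("spacer top",circ(c,i,g,.136,.02,.005),"flange",circ(c,i,g,.07,.03,.005))
T=r.camera_info("scene");a=r.snapshot("scene");cv2.imwrite("pics/sc4.png",a[...,::-1]);print(circ(T,a,g,.136,.02,.005))
print(totool(s,np.array([.470,-.272,.25])-s['tool_pos']).round(1))
```

```text
[5.863e-01 3.000e-04 2.977e-01] [-0.7   0.26 -0.17]
spacer top (array([ 0.5855, -0.0007]), 177, np.float64(0.00044)) flange (array([0.5847, 0.001 ]), 186, np.float64(0.00045))
(array([ 0.5872, -0.0022]), 42, np.float64(0.00076))
[-218.9  199.5   47.1]
```

Call:
{"fn": "move_arm", "kwargs": {
  "targets": [
    [[1, -219, 199.5, 20, 0, 0, 0], [1, -219, 199.5, 47, 0, 0, 0], [1, -219, 199.5, 47, 0, 0, 0], [1, -219, 199.5, 47, 0, 0, 0], [1, -219, 199.5, 47, 0, 0, 0], [1, -219, 199.5, 47, 0, 0, 0], [1, -219, 199.5, 47, 0, 0, 0], [1, -219, 199.5, 47, 0, 0, 0], [1, -219, 199.5, 47, 0, 0, 0], [1, -219, 199.5, 47, 0, 0, 0]]
  ]
}}

```text
clock: 14.32
tool_pos: [0.4691, -0.2715, 0.249]
eef_rot: [0.977, 0.213, 0.0, 0.0]
contact_force: [0.9, -0.1, 0.4]
opening: 0.998
finger_force: 0.0
```

Run:
```python
from h import *
s=r.get_state();c=r.camera_info("wrist");i=r.snapshot("wrist");cv2.imwrite("pics/w5.png",i[...,::-1])
print(s['tool_pos'].round(4),s['contact_force'].round(2))
d=circ(c,i,(.47,-.272),.012,.055)
print("disc",d)
for z,rad in((.046,.02),(.046,.013)):
    h=circ(c,i,d[0],z,rad,.006);print(h,totool(s,np.array([*h[0],.017])-s['tool_pos']).round(1))
print(totool(s,np.array([*d[0],.017])-s['tool_pos']).round(1))
```

```text
[ 0.4691 -0.2715  0.249 ] [ 0.91 -0.11  0.43]
disc (array([ 0.4706, -0.2732]), 353, np.float64(0.00041))
(array([ 0.4712, -0.2729]), 172, np.float64(0.00062)) [  1.3   2.1 232. ]
(array([ 0.4704, -0.273 ]), 85, np.float64(0.00054)) [  0.5   1.9 232. ]
[  0.6   2.2 232. ]
```

View pics/w5.png

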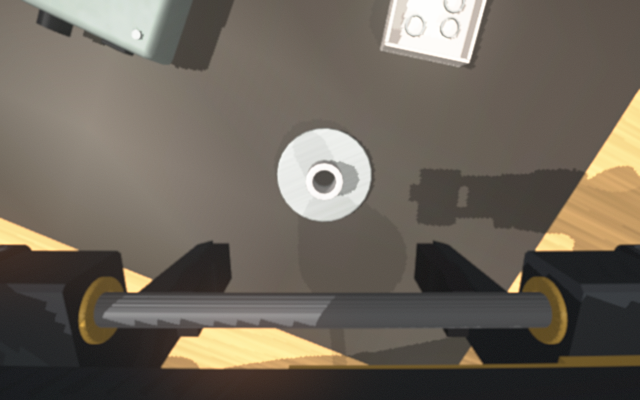

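The wheel is clear of everything, its disc at (324,175) and hub top at (324,181). Descending.

Call:
{"fn": "move_arm", "kwargs": {
  "targets": [
    [[1, 0.8, 1.5, 50, 0, 0, 0], [1, 0.8, 1.5, 100, 0, 0, 0], [1, 0.8, 1.5, 150, 0, 0, 0], [1, 0.8, 1.5, 185, 0, 0, 0], [1, 0.8, 1.5, 210, 0, 0, 0], [1, 0.8, 1.5, 225, 0, 0, 0], [1, 0.8, 1.5, 229, 0, 0, 0], [1, 0.8, 1.5, 229, 0, 0, 0], [1, 0.8, 1.5, 229, 0, 0, 0]]
  ]
}}

```text
clock: 15.5
tool_pos: [0.4706, -0.2736, 0.0208]
eef_rot: [0.977, 0.212, 0.001, 0.001]
contact_force: [-0.2, 0.8, 0.6]
opening: 1.001
finger_force: 0.0
```

Call:
{"fn": "move_arm", "kwargs": {
  "targets": [
    [[1, 0, 0, 2, 0, 0, 0], [1, 0, 0, 3, 0, 0, 0], [0.3, 0, 0, 3, 0, 0, 0], [0.3, 0, 0, 3, 0, 0, 0], [0.3, 0, 0, 3, 0, 0, 0], [0.3, 0, 0, 3, 0, 0, 0], [0.3, 0, 0, 3, 0, 0, 0], [0.3, 0, 0, 3, 0, 0, 0], [0.3, 0, 0, 3, 0, 0, 0], [0.3, 0, 0, 3, 0, 0, 0]]
  ],
  "newtons": 55
}}

```text
clock: 16.75
tool_pos: [0.47, -0.2732, 0.0169]
eef_rot: [0.977, 0.212, 0.0, 0.0]
contact_force: [-0.0, 0.1, 0.2]
opening: 0.44
finger_force: 55.0
```

Call:
{"fn": "move_arm", "kwargs": {
  "targets": [
    [[0.3, 0, 0, -5, 0, 0, 0], [0.3, 0, 0, -20, 0, 0, 0], [0.3, 0, 0, -50, 0, 0, 0], [0.3, 0, 0, -90, 0, 0, 0], [0.3, 0, 0, -130, 0, 0, 0], [0.3, 0, 0, -170, 0, 0, 0], [0.3, 0, 0, -200, 0, 0, 0], [0.3, 0, 0, -215, 0, 0, 0], [0.3, 0, 0, -215, 0, 0, 0], [0.3, 0, 0, -215, 0, 0, 0]]
  ]
}}

```text
clock: 18.0
tool_pos: [0.4691, -0.2728, 0.2307]
eef_rot: [0.977, 0.212, -0.001, -0.001]
contact_force: [0.3, -0.1, -3.1]
opening: 0.435
finger_force: 55.0
```

Run:
```python
from h import *
s=r.get_state();print(s['tool_pos'].round(4),s['contact_force'].round(2),s['moment'].round(2),totool(s,np.array([.5853,.0008,.232])-s['tool_pos']).round(1))
c=r.camera_info("wrist");i=r.snapshot("wrist");g=s['tool_pos'][:2]
for z,rad in((-.005,.055),(.0289,.02)):
    k=circ(c,i,g,s['tool_pos'][2]+z,rad,.006);print(k,totool(s,np.array([*k[0],0])-s['tool_pos']).round(1))
```

```text
[ 0.4691 -0.2728  0.2307] [ 0.25 -0.09 -3.14] [-0.02 -0.03 -0.  ] [ 219.3 -200.7   -1.3]
(array([ 0.4693, -0.2731]), 630, np.float64(0.0006)) [  0.5   0.8 230.7]
(array([ 0.4743, -0.2758]), 187, np.float64(0.00097)) [  3.9   5.3 230.7]
```

Call:
{"fn": "move_arm", "kwargs": {
  "targets": [
    [[0.3, 25, -36, -5, 0, 0, 0], [0.3, 55, -80, -5, 0, 0, 0], [0.3, 85, -122, -5, 0, 0, 0], [0.3, 115, -165, -5, 0, 0, 0], [0.3, 132, -190, -5, 0, 0, 0], [0.3, 139, -201, -5, 0, 0, 0], [0.3, 139, -201, -5, 0, 0, 0], [0.3, 139, -201, -5, 0, 0, 0], [0.3, 139, -201, -5, 0, 0, 0], [0.3, 139, -201, -5, 0, 0, 0]]
  ]
}}

```text
clock: 19.3
tool_pos: [0.513, -0.0337, 0.2369]
eef_rot: [0.977, 0.211, -0.0, 0.0]
contact_force: [0.3, -0.2, -2.3]
opening: 0.435
finger_force: 55.0
```

Run:
```python
from h import *
F=[];S=[];W=[];P=[];Q=[]
for k in range(8):
    s=r.get_state();c=r.camera_info("wrist");i=r.snapshot("wrist");P.append(s['tool_pos'])
    Q.append(s['eef_rot'])
    L=lambda g,z,rad,b:(lambda k:totool(s,np.array([*k[0],z])-s['tool_pos']))(circ(c,i,g,z,rad,b))
    F.append(L((.5853,.0008),.07,.03,.005));S.append(L((.5853,-.0005),.136,.02,.005));W.append(L(s['tool_pos'][:2],s['tool_pos'][2]-.005,.055,.006))
for n,x in zip("FSWP",(F,S,W,P)):print(n,np.mean(x,0).round(4),np.std(x,0).round(4))
q=np.mean(Q,0);print(q.round(4),Ro.from_quat(q/np.linalg.norm(q)).as_matrix()[:,2].round(4))
cv2.imwrite("pics/w6.png",i[...,::-1])
```

```text
F [ 79.6811  -1.0555 166.8927] [0.1632 0.3721 0.0204]
S [ 79.796    1.6314 100.8932] [0.2534 0.4216 0.0204]
W [0.533  0.4479 5.0001] [0.0305 0.0509 0.    ]
P [ 0.513  -0.033   0.2369] [0.     0.0003 0.    ]
[9.773e-01 2.120e-01 0.000e+00 1.000e-04] [ 1.e-04 -2.e-04 -1.e+00]
```

View pics/w6.png

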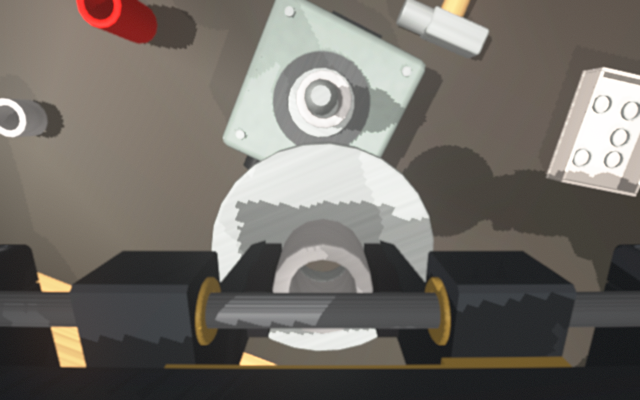

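The wheel is held level, with the spacer seated on the spindle; the tip is at (320,95) and the flange around (321,91). I check the tip for agreement.

Run:
```python
from h import *
s=r.get_state();c=r.camera_info("wrist");i=cv2.imread("pics/w6.png")[...,::-1]
for z,rad,b in((.172,.006,.003),(.162,.011,.003),(.136,.013,.003),(.136,.02,.004),(.07,.03,.004),(.06,.0,.0)):
    if rad:
        k=circ(c,i,(.5853,0),z,rad,b,30,80);print(z,rad,k,totool(s,np.array([*k[0],z])-s['tool_pos']).round(2))
```

```text
0.172 0.006 (array([0.5852, 0.0009]), 70, np.float64(0.00017)) [79.53 -0.61 64.88]
0.162 0.011 (array([5.85e-01, 4.00e-04]), 132, np.float64(0.00031)) [79.14 -0.24 74.88]
0.136 0.013 (array([ 5.858e-01, -5.000e-04]), 151, np.float64(0.00055)) [ 79.49   0.91 100.88]
0.136 0.02 (array([ 0.5863, -0.0015]), 279, np.float64(0.00065)) [ 79.53   2.03 100.88]
0.07 0.03 (array([0.5851, 0.0009]), 250, np.float64(0.00031)) [ 79.43  -0.66 166.88]
```

Call:
{"fn": "move_arm", "kwargs": {
  "targets": [
    [[0.3, 30, -0.5, 0, 0, 0, 0], [0.3, 60, -1, 0, 0, 0, 0], [0.3, 78.8, -1, 0, 0, 0, 0], [0.3, 78.8, -1, 0, 0, 0, 0], [0.3, 78.8, -1, 10, 0, 0, 0], [0.3, 78.8, -1, 25, 0, 0, 0], [0.3, 78.8, -1, 40, 0, 0, 0], [0.3, 78.8, -1, 46, 0, 0, 0], [0.3, 78.8, -1, 50, 0, 0, 0], [0.3, 78.8, -1, 50, 0, 0, 0]]
  ]
}}

```text
clock: 20.95
tool_pos: [0.5844, 0.001, 0.1868]
eef_rot: [0.977, 0.212, 0.0, 0.0]
contact_force: [0.2, 0.3, -3.0]
opening: 0.44
finger_force: 55.0
```

Call:
{"fn": "move_arm", "kwargs": {
  "targets": [
    [[0.3, 0, 0, 3, 0, 0, 0], [0.3, 0, 0, 6, 0, 0, 0], [0.3, 0, 0, 9, 0, 0, 0], [0.3, 0, 0, 11, 0, 0, 0], [0.3, 0, 0, 11, 0, 0, 0]]
  ]
}}

```text
clock: 21.58
tool_pos: [0.5842, 0.0009, 0.1757]
eef_rot: [0.977, 0.212, -0.0, 0.0]
contact_force: [0.5, 1.3, -2.6]
opening: 0.437
finger_force: 55.0
```

Call:
{"fn": "move_arm", "kwargs": {
  "targets": [
    [[0.3, 0, 0, 5, 0, 0, 0], [0.3, 0, 0, 10, 0, 0, 0], [0.3, 0, 0, 15, 0, 0, 0], [0.3, 0, 0, 18, 0, 0, 0], [0.3, 0, 0, 20, 0, 0, 0], [0.3, 0, 0, 20, 0, 0, 0]]
  ]
}}

```text
clock: 22.32
tool_pos: [0.5843, 0.0009, 0.1558]
eef_rot: [0.977, 0.212, -0.0, 0.0]
contact_force: [0.0, -0.4, -1.8]
opening: 0.435
finger_force: 55.0
```

Call:
{"fn": "move_arm", "kwargs": {
  "targets": [
    [[0.3, 0, 0, 0.5, 0, 0, 0], [0.3, 0, 0, 1, 0, 0, 0], [0.3, 0, 0, 1.5, 0, 0, 0], [0.3, 0, 0, 1.5, 0, 0, 0]]
  ]
}}

```text
clock: 22.82
tool_pos: [0.5843, 0.0009, 0.1543]
eef_rot: [0.977, 0.212, -0.0, 0.0]
contact_force: [0.8, -0.0, -3.9]
opening: 0.434
finger_force: 55.0
```

Call:
{"fn": "move_arm", "kwargs": {
  "targets": [
    [[0.3, 0, 0, 0.5, 0, 0, 0], [0.3, 0, 0, 1, 0, 0, 0], [0.3, 0, 0, 1, 0, 0, 0]]
  ]
}}

```text
clock: 23.2
tool_pos: [0.5843, 0.0009, 0.1533]
eef_rot: [0.977, 0.212, -0.0, 0.0]
contact_force: [-0.3, 0.5, -3.4]
opening: 0.439
finger_force: 55.0
```

Call:
{"fn": "move_arm", "kwargs": {
  "targets": [
    [[0.3, 0, 0, 0.5, 0, 0, 0], [0.3, 0, 0, 1, 0, 0, 0], [0.3, 0, 0, 1, 0, 0, 0]]
  ]
}}

```text
clock: 23.58
tool_pos: [0.5845, 0.0009, 0.1529]
eef_rot: [0.977, 0.212, 0.0, 0.0]
contact_force: [-1.7, -0.1, 3.0]
opening: 0.442
finger_force: 55.0
```

Call:
{"fn": "move_arm", "kwargs": {
  "targets": [
    [[0.8, 0, 0, 0, 0, 0, 0], [0.8, 0, 0, 0, 0, 0, 0], [0.8, 0, 0, 0, 0, 0, 0], [0.8, 0, 0, 0, 0, 0, 0], [0.8, 0, 0, -10, 0, 0, 0], [0.8, 0, 0, -40, 0, 0, 0], [0.8, 0, 0, -90, 0, 0, 0], [0.8, 0, 0, -140, 0, 0, 0], [0.8, 0, 0, -140, 0, 0, 0]]
  ]
}}

```text
clock: 24.7
tool_pos: [0.587, 0.0012, 0.2972]
eef_rot: [0.977, 0.212, 0.005, 0.001]
contact_force: [-0.5, -0.0, -1.0]
opening: 0.802
finger_force: 0.0
```

Run:
```python
from h import *
s=r.get_state();c=r.camera_info("wrist");i=r.snapshot("wrist");a=r.snapshot("scene");C=r.camera_info("scene")
print(s['tool_pos'].round(4),s['contact_force'].round(2))
g=(.585,.0005)
for n,cc,im in(("w",c,i),("s",C,a)):print(n,[circ(cc,im,g,z,rad,.006) for z,rad in((.148,.055),(.182,.02))])
cv2.imwrite("pics/fin.png",np.hstack([cv2.resize(i[0:300,170:470],(400,400))[...,::-1],cv2.resize(a[110:290,230:410],(400,400))[...,::-1]]))
```

```text
[0.587  0.0012 0.2972] [-0.49 -0.02 -0.95]
w [(array([0.5845, 0.0007]), 473, np.float64(0.00086)), (array([0.5852, 0.0007]), 190, np.float64(0.0006))]
s [(array([ 5.858e-01, -3.000e-04]), 153, np.float64(0.00078)), (array([ 0.5865, -0.0006]), 45, np.float64(0.00069))]
```

View pics/fin.png

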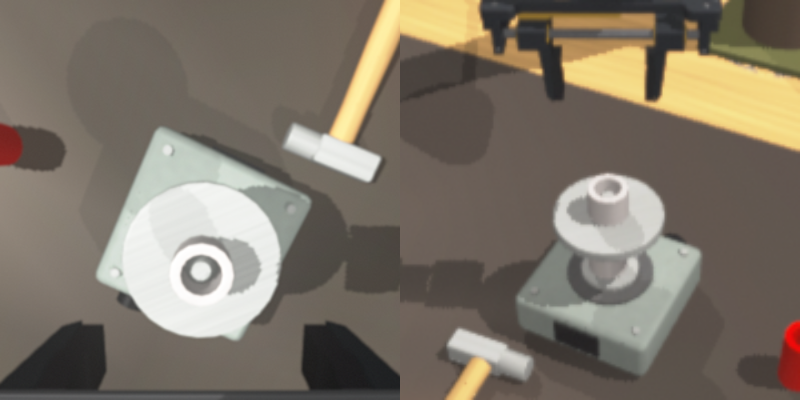

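The wheel sits level on the spacer, hub up. The spindle tip shows in the bore at crop (201,271), and the gripper is clear above. Handing in.

```bash
python3 -c "
from plant import r
print(r.finish_job())"
```

```text
the job is handed in; nothing more can be done
None
```

I lowered the spacer onto the flange and then the wheel, hub up, onto the spacer, each released at its seat; the job was handed in at about 25 s, and the hand-in gave no verdict.

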